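# Sort left- and right-hand desk-screen brackets into their bins

## Robot

A 6-joint arm with a two-finger parallel gripper is mounted at the origin on the work surface. World frame = base frame: x ahead of the robot, y to its left, z up, the work surface at z = 0. Lengths are in m, angles in rad, forces in N, time in s.
With the tool pointing down it reaches from about 0.35 to 0.975 m from the base axis. Payload 4.9 kg.
Tool frame: the origin (TCP) lies on the centre line of the jaws, within the pads' length; the fingertips stand ahead of it and the grasp point (between the pads) lies 5 mm behind it (r.tips_ahead is the x of the fingertips in the tool frame, in m); x points along the fingers, z is the direction in which the jaws open and shut, and the axes are right-handed (so a half turn about x gives the same grasp; the last joint's range is limited). The gripper opens to 85 mm and grips with 20 to 120 N. Pads are 22 mm wide; open, the fingers measure 114 mm over their backs; the gripper's body (76 mm by 85 mm) begins 54 mm behind the grasp point. The pads swing forward as they close: fully open they stand 13 mm farther back than shut.
Start: joints at [-1.275, 0.053, 1.613, -0, 1.476, -0.119], TCP at [0.252, -0.572, 0.245] pointing down, gripper open.
Joint ranges: [-3.01, 3.01], [-1.01, 2.22], [0.06, 2.58], [-1.02, 4.17], [0.09, 2.62], [-3.14, 3.14]. Speed limits (rad/s): [2.57, 2.57, 3.14, 3.14, 3.14, 3.14].

## Interface

Orientations are given as a rotation vector (axis times angle).
In Python, from bench import r gives the robot as it stands. The module is installed in compiled form; this text tells all that it offers.
- The arm moves only by the shell command python3 -m jog 'ROWS' [OPENING] [FORCE]. ROWS is JSON, a list that holds one entry, the list of rows, each a list of 6 numbers: the shift along the tool's x, y, z in m, then the turn, a rotation vector about the tool's x, y, z in rad. A call has 1 to 5 rows; each row shifts and turns the commanded pose from where the row before left it, along the tool's axes as they then stand; what a row does not reach is not made up. A row lasts 1/8 s, in which the tool goes at most 62.5 mm and 10.7 degrees, less where a joint would pass 70% of its speed; a pose out of reach is approached as far as the arm can. A call with a gripper value outside its range is refused whole. OPENING is the finger opening in m, from 0 to 0.0854, set as the call begins (- or left out, the last holds). The fingers move at their own pace and stop on an object; FORCE is the grip in N (left out, the last holds). Time passes only in rows, so rows that do not move let the fingers close. It gives the time, the measured TCP pose, the force and the opening at its end, in the units of the state.
- r.get_state(): the state, without advancing time (a new reading comes with each control period).
- r.capture(name): name is "scene" or "side" or "wrist"; returns a dict with "color" (384x512x3 uint8, red, green, blue), "camera_matrix" (3x3 intrinsics, pixels), "extrinsics" (4x4, takes a point from camera to world coordinates); the wrist camera has in their place "mount" (4x4, takes a point from camera to tool coordinates, whose origin is the TCP and whose axes are the tool frame's). Camera axes: x right, y down, z forward; pixel columns grow to the right and rows downward; lengths in m; the calibration is good to about 2 mm. A picture is of the moment at which its call begins: read the wrist's pose just before it. There is no depth.
- r.close_job(): hands the job in, once; it reports no verdict.
The state is a dict: "clock": time; "qpos": joint angles; "qd": joint speeds; "joint_efforts": joint torques, N m; "tool_pos": TCP position; "tool_rot": TCP orientation; "force": force on the tool from outside, world axes, zero at the start; "moment": the same for the moment, N m; "finger_gap": finger opening in m.
Only numpy, scipy, OpenCV 4.12 (cv2) and the standard library are available. Lean on these libraries where they do the work, as an engineer would, in place of code of your own. Each camera call takes 0.05 s, during which the arm holds its last target.

## Task

Three desk-screen brackets have been left on the desk: put each into the blue bin that already holds a bracket of the same hand (left-hand with left-hand, right-hand with right-hand). Stand each one on its foot on the bin's floor beside those already there, the same way round, toe to the bin's low front; set them down rather than dropping them. Leave the mug, the mouse and the screwdriver where they are.

Things in the scene. Friction and masses are not known exactly. Their poses are not given: they have to be found in the camera images.
- lh_1_mid (a point): Loose LEFT-hand aluminium bracket, 140 long, 60 wide, 70 high, about 0.4 kg, on its foot (8 thick). This point: its middle, 35 up; -x to the toe (cut corners), back plate (8 thick, 70 high) at +x. With the toe towards you a 10 thick upright cheek runs along the LEFT edge: mid-plane y +25, full height x 0 to 62, then sloping down to x -40. Pinch the cheek from above at x 20, y +25 (mm).
- lh_2_mid (a point): Loose LEFT-hand aluminium bracket, 140 long, 60 wide, 70 high, about 0.4 kg, on its foot (8 thick). This point: its middle, 35 up; -x to the toe (cut corners), back plate (8 thick, 70 high) at +x. With the toe towards you a 10 thick upright cheek runs along the LEFT edge: mid-plane y +25, full height x 0 to 62, then sloping down to x -40. Pinch the cheek from above at x 20, y +25 (mm).
- rh_1_mid (a point): Loose RIGHT-hand aluminium bracket, 140 long, 60 wide, 70 high, about 0.4 kg, on its foot (8 thick). This point: its middle, 35 up; -x to the toe (cut corners), back plate (8 thick, 70 high) at +x. With the toe towards you a 10 thick upright cheek runs along the RIGHT edge: mid-plane y -25, full height x 0 to 62, then sloping down to x -40. Pinch the cheek from above at x 20, y -25 (mm).
- stock_lh_mid (a point): The left-hand bracket that is already in the left-hand bin at the start: shape, point and axes as lh_1. It stands upright, toe to the bin's low front, near one side wall (at about y +78 mm in the bin's frame), which leaves the bin's middle and other side free.
- bin_lh_floor (a point): Centre of the inner floor (4 mm above the desk) of the bin that holds the left-hand stock bracket; it may stand on either side of the desk. Blue plastic bin, fixed; inside 170 mm front to back (x), 240 mm wide (y); walls 4 mm; sides and back rise 65 mm above the desk, the front only 30 mm. -x points to the low front. Both bins look alike.
- bin_lh_front (a point): Middle of the upper inner edge of the low front wall of the left-hand bin: 85 mm from the floor's centre, 30 mm above the desk; axes as the bin's.
- stock_rh_mid (a point): The right-hand bracket that is already in the right-hand bin at the start: shape, point and axes as rh_1. It stands upright, toe to the bin's low front, near one side wall (at about y -78 mm in the bin's frame), which leaves the bin's middle and other side free.
- bin_rh_floor (a point): Centre of the inner floor (4 mm above the desk) of the bin that holds the right-hand stock bracket; it may stand on either side of the desk. Blue plastic bin, fixed; inside 170 mm front to back (x), 240 mm wide (y); walls 4 mm; sides and back rise 65 mm above the desk, the front only 30 mm. -x points to the low front. Both bins look alike.
- bin_rh_front (a point): Middle of the upper inner edge of the low front wall of the right-hand bin: 85 mm from the floor's centre, 30 mm above the desk; axes as the bin's.
- mug_mid (a point): White mug, 80 mm across, 95 mm high, handle at its y side; bystander. The point is half-way up on its axis.
- driver_mid (a point): Black-handled screwdriver, 200 mm long, lying flat; bystander. The point is at its middle, along its x axis it points to the tip.
- mouse_mid (a point): Black computer mouse, 115 x 65 x 37 mm; bystander. The point is half-way up at its middle.
Things that resemble listed ones, but are neither listed nor needed, are in the scene too. Leave any purple look-alike of the part that bears stock_lh_mid alone. What is shaped like the part that bears lh_1_mid but yellow is not meant.

How it is judged:
At the end, for the whole second after the job is handed in: All five brackets stand in the bin of their own hand: on the bin's floor (within 6 mm), upright within 7 degrees, toe to the low front and within 20 degrees of the bin's direction, at rest and released (x of lh_1_mid in the frame of bin_lh_floor between -0.04 and 0.04 m and y of lh_1_mid in the frame of bin_lh_floor between -0.105 and 0.105 m and z of lh_1_mid in the frame of bin_lh_floor between 0.029 and 0.041 m and angle between each of lh_1_mid, lh_2_mid, rh_1_mid, stock_lh_mid, stock_rh_mid's own z axis and vertical below 0.12 rad and angle between the x axis of each of lh_1_mid, lh_2_mid, stock_lh_mid and the x axis of bin_lh_floor, either way round below 0.35 rad and x of bin_lh_front in the frame of lh_1_mid below 0 m and linear speed of each of lh_1, lh_2, rh_1, stock_lh, stock_rh below 0.02 m/s and x of lh_2_mid in the frame of bin_lh_floor between -0.04 and 0.04 m and y of lh_2_mid in the frame of bin_lh_floor between -0.105 and 0.105 m and z of lh_2_mid in the frame of bin_lh_floor between 0.029 and 0.041 m and x of bin_lh_front in the frame of lh_2_mid below 0 m and x of rh_1_mid in the frame of bin_rh_floor between -0.04 and 0.04 m and y of rh_1_mid in the frame of bin_rh_floor between -0.105 and 0.105 m and z of rh_1_mid in the frame of bin_rh_floor between 0.029 and 0.041 m and angle between the x axis of each of rh_1_mid, stock_rh_mid and the x axis of bin_rh_floor, either way round below 0.35 rad and x of bin_rh_front in the frame of rh_1_mid below 0 m and x of stock_lh_mid in the frame of bin_lh_floor between -0.04 and 0.04 m and y of stock_lh_mid in the frame of bin_lh_floor between -0.105 and 0.105 m and z of stock_lh_mid in the frame of bin_lh_floor between 0.029 and 0.041 m and x of bin_lh_front in the frame of stock_lh_mid below 0 m and x of stock_rh_mid in the frame of bin_rh_floor between -0.04 and 0.04 m and y of stock_rh_mid in the frame of bin_rh_floor between -0.105 and 0.105 m and z of stock_rh_mid in the frame of bin_rh_floor between 0.029 and 0.041 m and x of bin_rh_front in the frame of stock_rh_mid below 0 m); the robot touches nothing.
It fails at once if a bracket is dropped or knocked loose: it moves faster than 0.6 m/s (a fall of about 18 mm) with no finger on it ((linear speed of lh_1 above 0.6 m/s and contact force between lh_1 and the fingers below 0.1 N) or (linear speed of lh_2 above 0.6 m/s and contact force between lh_2 and the fingers below 0.1 N) or (linear speed of rh_1 above 0.6 m/s and contact force between rh_1 and the fingers below 0.1 N) or (linear speed of stock_lh above 0.6 m/s and contact force between stock_lh and the fingers below 0.1 N) or (linear speed of stock_rh above 0.6 m/s and contact force between stock_rh and the fingers below 0.1 N)).
It fails at once if the mug, the mouse or the screwdriver is moved by more than 30 mm (distance of any of mug_mid, driver_mid, mouse_mid from where it was at the start of the episode above 0.03 m).
It also fails if it takes over 70 s, if anything falls off the work surface, if the arm or the gripper's body presses on something with over 40 N, if the wrist force passes 120 N, or if a joint passes its speed limit or range.

## Working session

There is one attempt and no reset: what is moved stays moved. The work goes in short steps, Python scripts to look and compute and a shell command to move; the robot and the scene stay as the last step left them, time stands still between calls to the robot, and variables do not carry over. Pictures are saved under pics/ and viewed, and the job is handed in when it is done.

```bash
mkdir -p pics; cat > h.py <<'E'
import numpy as np,cv2
from bench import r
from scipy.spatial.transform import Rotation as R
def snap(n,f):
    s=r.get_state();c=r.capture(n)
    cv2.imwrite(f'pics/{f}.png',c['color'][:,:,::-1])
    E=c['extrinsics'] if 'extrinsics' in c else None
    if E is None:
        T=np.eye(4);T[:3,:3]=R.from_rotvec(s['tool_rot']).as_matrix();T[:3,3]=s['tool_pos'];E=T@np.array(c['mount'])
    np.savez(f'pics/{f}.npz',K=c['camera_matrix'],E=E)
    return c
def px(f,u,v,z):
    d=np.load(f'pics/{f}.npz');K,E=d['K'],d['E']
    ray=E[:3,:3]@np.linalg.solve(K,[u,v,1.]);o=E[:3,3]
    return o+ray*(z-o[2])/ray[2]
def proj(f,p):
    d=np.load(f'pics/{f}.npz');K,E=d['K'],d['E']
    q=K@(E[:3,:3].T@(np.array(p)-E[:3,3]));return q[:2]/q[2]
def crop(f,x0,y0,x1,y1,k,o):
    im=cv2.imread(f'pics/{f}.png')[y0:y1,x0:x1]
    cv2.imwrite(f'pics/{o}.png',cv2.resize(im,None,fx=k,fy=k,interpolation=cv2.INTER_CUBIC))
E
python3 - <<'E'
from h import *
for n in ['scene','side','wrist']:
    snap(n,n+'0'); d=np.load(f'pics/{n}0.npz');print(n,d['E'].round(3),d['K'].round(0)[0])
print(r.get_state(),r.tips_ahead)
E
```

```text
scene [[ 0.476  0.716 -0.51   1.2  ]
 [ 0.879 -0.384  0.281 -0.364]
 [ 0.005 -0.582 -0.813  1.092]
 [ 0.     0.     0.     1.   ]] [378.   0. 256.]
side [[-0.857 -0.331  0.394  0.082]
 [-0.515  0.571 -0.64   0.733]
 [-0.013 -0.751 -0.66   0.837]
 [ 0.     0.     0.     1.   ]] [422.   0. 258.]
wrist [[ 0.402 -0.872 -0.278  0.322]
 [-0.915 -0.384 -0.121 -0.54 ]
 [-0.001  0.303 -0.953  0.373]
 [ 0.     0.     0.     1.   ]] [286.   0. 253.]
{'clock': 0.15, 'qpos': array([-1.27497629e+00,  5.32186886e-02,  1.61398858e+00,  2.81945231e-05,
        1.47596375e+00, -1.19018390e-01]), 'qd': array([ 0.00017855, -0.00256192, -0.00482936, -0.00082684,  0.00068967,
       -0.00292661]), 'joint_efforts': array([-9.06975674e-04, -3.94240773e+01, -3.70722234e+01, -1.31596780e-04,
        4.66950063e-03,  1.69568756e-05]), 'tool_pos': array([ 0.25176367, -0.571549  ,  0.24433108]), 'tool_rot': array([ 0.89943976,  1.37858077, -0.89773792]), 'force': array([ 0.39985227,  0.12629108, -0.49265441]), 'moment': array([ 0.01668034, -0.03734571,  0.01485596]), 'finger_gap': 0.08556253759457924} 0.014
```

View pics/scene0.png

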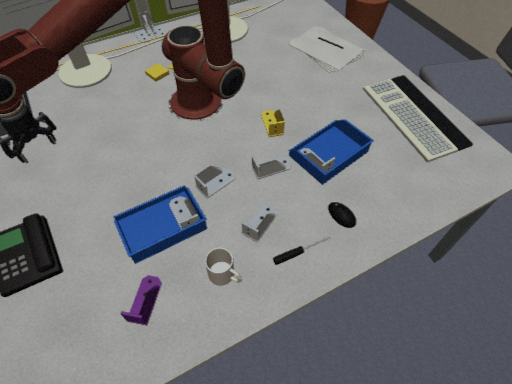

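View pics/side0.png

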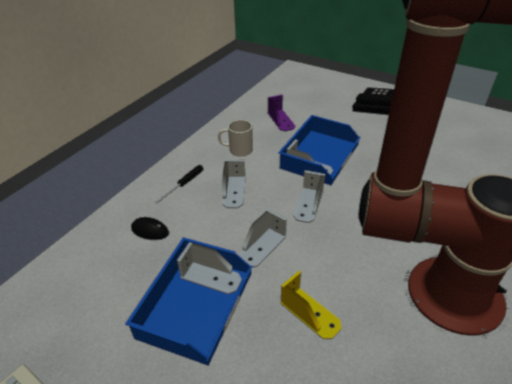

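View pics/wrist0.png

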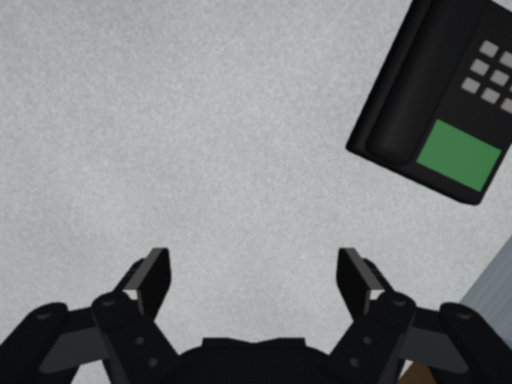

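```bash
python3 - <<'E'
from h import *
crop('scene0',105,115,305,265,4,'c1')
crop('scene0',240,95,380,235,4,'c1b')
crop('side0',170,100,370,270,4,'c2')
crop('side0',120,190,320,360,4,'c3')
E
```

```text
(no output)
```

View pics/c1.png

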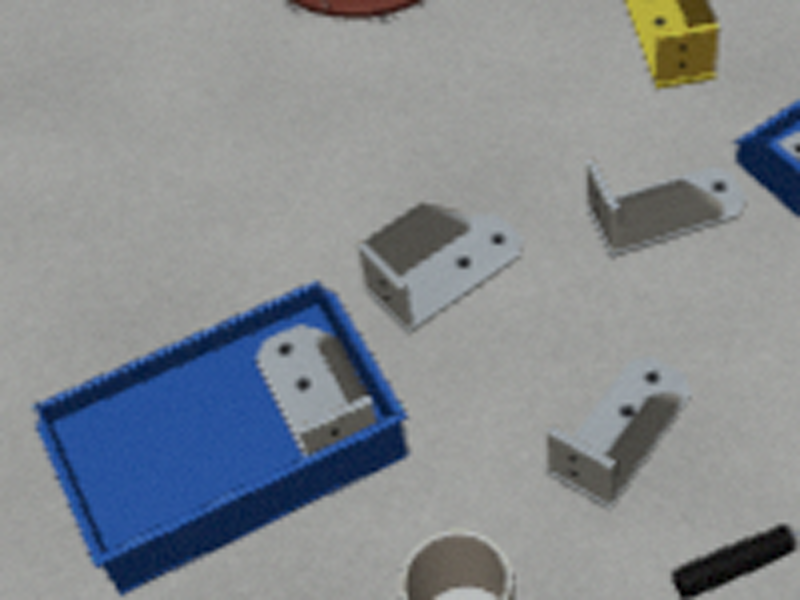

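View pics/c1b.png

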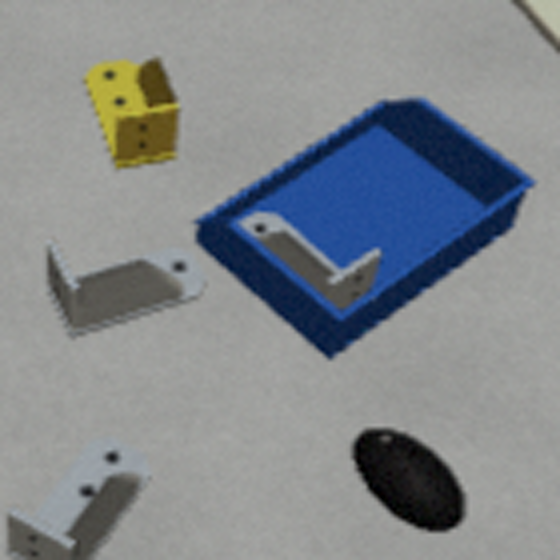

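View pics/c2.png

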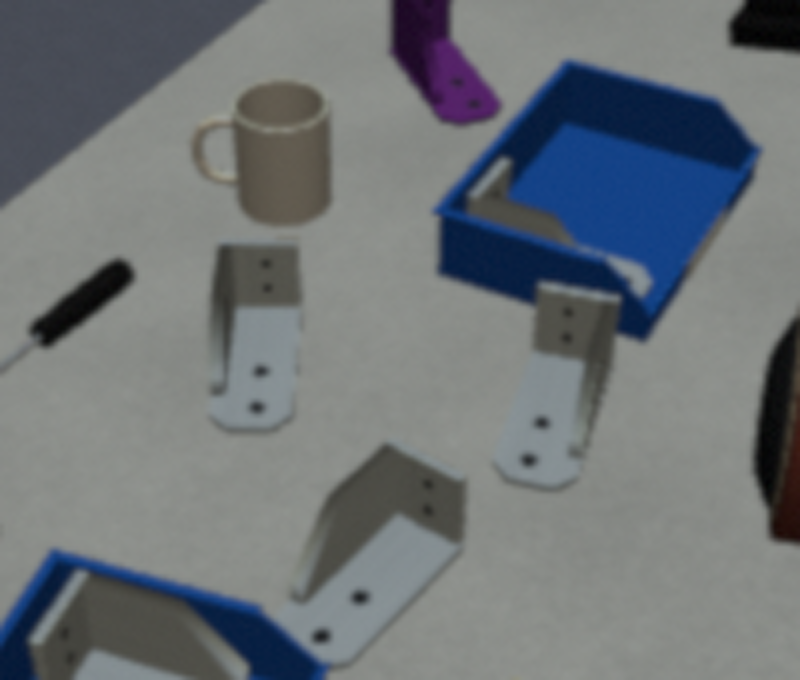

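View pics/c3.png

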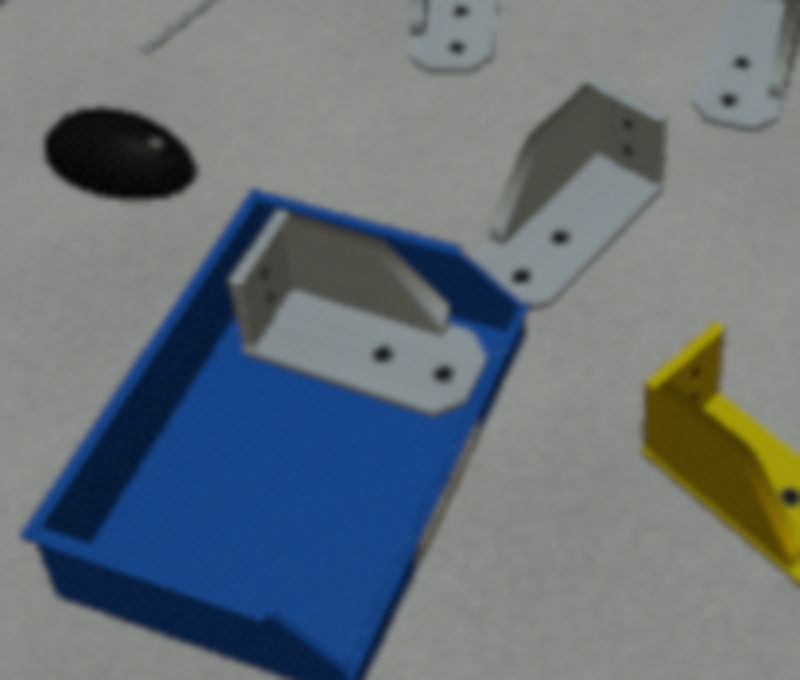

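```bash
python3 - <<'E'
from h import *
import numpy as np
def two(a,b,o):
    ims=[]
    for f,x0,y0,w in (a,b):
        im=cv2.imread(f'pics/{f}.png')[y0:y0+w,x0:x0+w]
        im=cv2.resize(im,(400,400),interpolation=cv2.INTER_CUBIC); 
        for i in range(0,w,10):
            p=int(i*400/w); cv2.line(im,(p,0),(p,6),(0,0,255),1);cv2.line(im,(0,p),(6,p),(0,0,255),1)
        ims.append(im)
    cv2.imwrite(f'pics/{o}.png',np.hstack(ims))
two(('scene0',235,195,50),('side0',205,150,60),'A')
two(('scene0',190,155,50),('side0',280,165,60),'B')
two(('scene0',245,140,50),('side0',235,205,60),'C')
two(('scene0',110,180,100),('side0',270,110,100),'L')
two(('scene0',280,115,100),('side0',125,235,130),'Rr')
E
```

```text
(no output)
```

View pics/A.png

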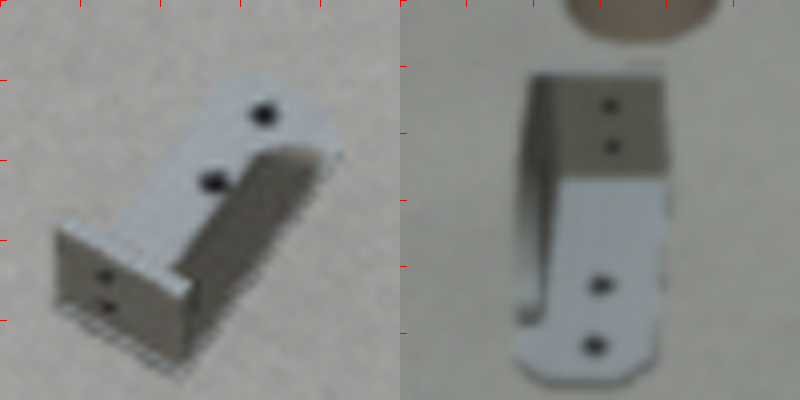

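View pics/B.png

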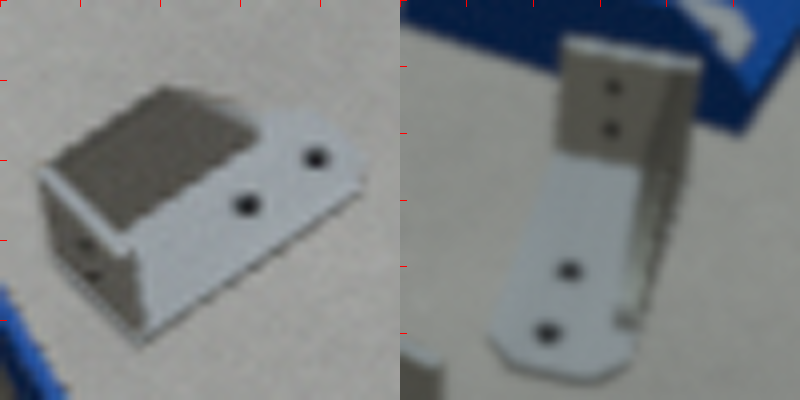

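View pics/C.png

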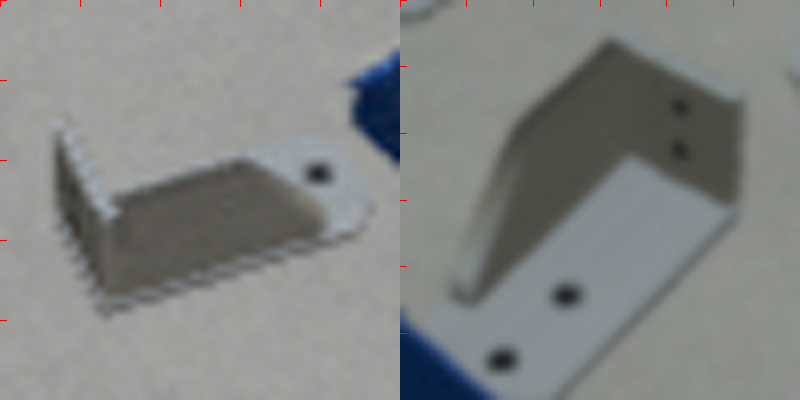

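View pics/L.png

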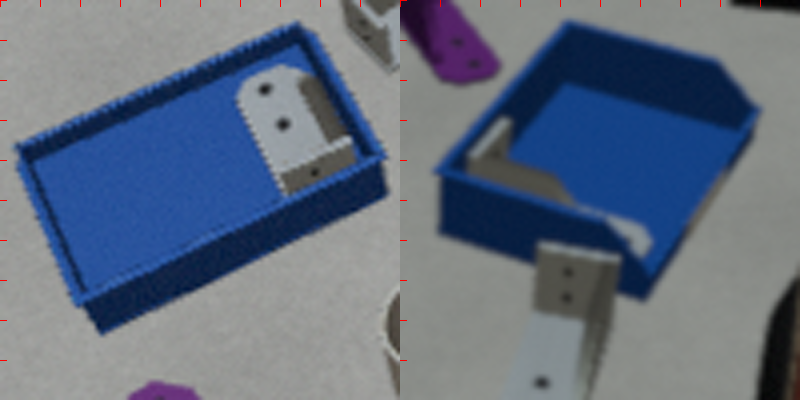

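View pics/Rr.png

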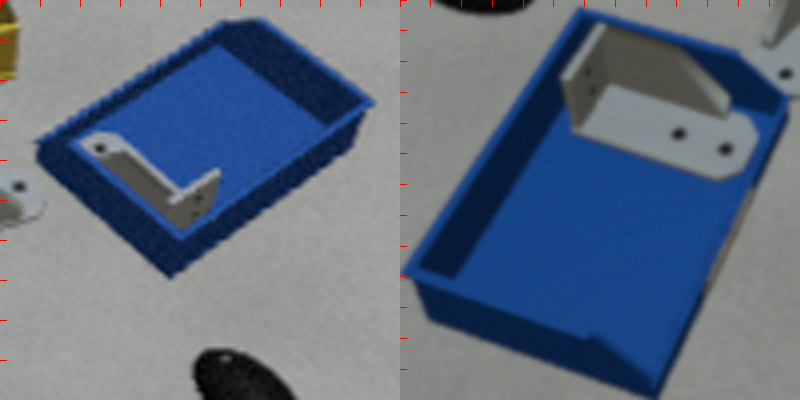

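```bash
cat > fit.py <<'E'
from h import *
from scipy.optimize import least_squares
def fit(obs,x0=None):
    # obs list (view,(local mm xyz z from desk),(u,v))
    def res(p):
        c,s=np.cos(p[2]),np.sin(p[2]);o=[]
        for f,l,uv in obs:
            l=np.array(l)/1000
            o+=list(proj(f,[p[0]+c*l[0]-s*l[1],p[1]+s*l[0]+c*l[1],l[2]])-uv)
        return o
    best=None
    for y in np.arange(-3,3.2,.7):
        q=least_squares(res,[.6,0,y],loss='soft_l1')
        if best is None or q.cost<best.cost:best=q
    p=best.x;p[2]=(p[2]+np.pi)%(2*np.pi)-np.pi
    print('xyz,yawdeg',p[:2].round(4),np.degrees(p[2]).round(1),'res px',np.array(res(p)).round(1).tolist())
    return p
def C(f,o,s,pairs):
    return [(f,l,(o[0]+(u+.5)/s-.5,o[1]+(v+.5)/s-.5)) for l,(u,v) in pairs]
E
python3 - <<'E'
from fit import *
fit(C('scene0',(235,195),8,[((70,-30,70),(55,225)),((70,30,70),(188,296)),((70,30,0),(180,380)),((70,-30,0),(57,308))])+
 C('side0',(205,150),6.667,[((70,30,70),(132,75)),((62,-30,70),(260,77)),((62,-30,8),(267,178))]))
fit(C('scene0',(190,155),8,[((70,-30,70),(40,170)),((70,30,70),(128,250)),((70,30,0),(142,347)),((70,-30,0),(58,262))])+
 C('side0',(280,165),6.667,[((70,30,70),(170,35)),((62,-30,70),(298,70)),((62,30,8),(153,152))]))
fit(C('scene0',(245,140),8,[((70,-30,70),(58,122)),((70,30,70),(113,212)),((70,30,0),(105,315))])+
 C('side0',(235,205),6.667,[((62,-30,70),(340,102)),((70,30,70),(212,38)),((62,-30,8),(332,210))]))
fit(C('scene0',(110,180),4,[((89,124,65),(385,157)),((89,-124,65),(80,300)),((89,-124,0),(103,333))])+
 C('side0',(270,110),4,[((89,124,65),(37,170)),((89,124,0),(40,233)),((89,-124,65),(170,22)),((-89,124,0),(243,298))]))
fit(C('scene0',(280,115),4,[((89,-124,65),(180,237)),((89,124,65),(373,103)),((89,-124,0),(170,277)),((89,124,0),(350,150))])+
 C('side0',(125,235),3.077,[((89,-124,65),(180,10)),((89,124,65),(5,272)),((89,124,0),(30,320)),((-89,124,0),(257,400))]))
E
```

```text
xyz,yawdeg [ 0.6466 -0.0409] -59.7 res px [-0.4, -0.6, -0.6, -0.6, 0.2, -0.5, -0.1, -0.1, -0.8, -2.0, -0.3, -0.8, -0.6, 0.1]
xyz,yawdeg [ 0.4284 -0.0983] -75.9 res px [-0.7, -0.7, -0.8, -0.1, -0.4, -0.5, -0.4, -0.3, -1.4, 0.1, -0.6, 0.0, -0.6, 0.3]
xyz,yawdeg [0.4563 0.1101] -91.2 res px [-1.0, -0.8, -0.1, -0.2, 0.7, -1.0, -0.7, -0.3, 0.1, -1.0, -0.1, 0.1]
xyz,yawdeg [ 0.5003 -0.335 ] 2.1 res px [-0.9, -1.4, -0.3, -0.7, -0.4, 0.3, -0.2, -0.5, -1.3, 0.3, -1.3, -0.6, 0.1, 0.9]
xyz,yawdeg [0.5047 0.3307] 11.2 res px [0.0, -0.9, -1.0, -1.3, -0.3, 0.2, 0.5, -1.4, -0.6, -0.4, 0.4, -1.1, -1.2, -0.2, 0.0, 0.3]
```

```bash
cat > plan.py <<'E'
from h import *
def state():
    s=r.get_state();M=R.from_rotvec(s['tool_rot']).as_matrix();return s,M
def target(x,y,z,yawz):
    # tool x down, tool z at world yaw yawz(deg)
    a=np.radians(yawz);X=np.array([0,0,-1.]);Z=np.array([np.cos(a),np.sin(a),0]);Y=np.cross(Z,X)
    return np.array([x,y,z]),np.column_stack([X,Y,Z])
def plan(x,y,z,yawz,seg=None):
    s,M=state();p,T=target(x,y,z,yawz)
    d=M.T@(p-s['tool_pos']);rv=R.from_matrix(M.T@T).as_rotvec()
    Z=M[:,2]
    print('t',round(s['clock'],2),'now',s['tool_pos'].round(4),'toolz yaw',np.degrees(np.arctan2(Z[1],Z[0])).round(1),'tilt',np.degrees(np.arccos(-M[2,0])).round(2),'q',s['qpos'].round(2),'gap',round(s['finger_gap'],4),'F',s['force'].round(1))
    print(' shift tool (mm)',(d*1000).round(1),'dist',np.linalg.norm(d).round(3),'turn deg',np.degrees(rv).round(1),'rad',rv.round(3))
    # turned-first shift
    print(' shift in final axes(mm)',(T.T@(p-s['tool_pos'])*1000).round(1))
    return d,rv
def br(px,py,yaw,lx,ly):
    a=np.radians(yaw);return px+np.cos(a)*lx-np.sin(a)*ly,py+np.sin(a)*lx+np.cos(a)*ly
E
python3 - <<'E'
from plan import *
g=br(.4284,-.0983,-75.9,.020,-.025);print('B grasp',g); plan(*g,.24,-75.9+90); plan(*g,.24,-75.9-90)
print('C',br(.4563,.1101,-91.2,.02,.025),'A',br(.6466,-.0409,-59.7,.02,.025))
for n,u,v,z in(('mug',219,258,.095),('driver',303,250,.01),('mouse',342,214,.018)):print(n,px('scene0',u,v,z))
E
```

```text
B grasp (np.float64(0.40902549985360176), np.float64(-0.12378781560034549))
t 0.15 now [ 0.2518 -0.5715  0.2443] toolz yaw -66.2 tilt 0.09 q [-1.27  0.05  1.61  0.    1.48 -0.12] gap 0.0856 F [ 0.4  0.1 -0.5]
 shift tool (mm) [   4.9  324.4 -346.4] dist 0.475 turn deg [-80.3  -0.1  -0.1] rad [-1.402e+00 -1.000e-03 -1.000e-03]
 shift in final axes(mm) [  4.3 396.  261.6]
t 0.15 now [ 0.2518 -0.5715  0.2443] toolz yaw -66.2 tilt 0.09 q [-1.27  0.05  1.61  0.    1.48 -0.12] gap 0.0856 F [ 0.4  0.1 -0.5]
 shift tool (mm) [   4.9  324.4 -346.4] dist 0.475 turn deg [99.7 -0.1  0.1] rad [ 1.74e+00 -1.00e-03  1.00e-03]
 shift in final axes(mm) [   4.3 -396.  -261.6]
C (np.float64(0.48087566868920395), np.float64(0.08958082583341917)) A (np.float64(0.6782754412414697), np.float64(-0.04555472041675995))
mug [ 0.74480851 -0.23177664  0.095     ]
driver [0.80650757 0.02359809 0.01      ]
mouse [0.75982007 0.20610967 0.018     ]
```

```bash
cat >> plan.py <<'E'
def rows(x,y,z,yawz,n):
    # suggested rows from the current pose, n rows (shift in tool axes at row start)
    s,M=state();p,T=target(x,y,z,yawz);rv=R.from_matrix(M.T@T).as_rotvec()
    for i in range(n):
        Mi=M@R.from_rotvec(rv*i/n).as_matrix();d=Mi.T@(p-s['tool_pos'])/n
        print(d.round(3).tolist(),(rv/n).round(3).tolist())
E
python3 - <<'E'
from plan import *
rows(.409,-.1238,.24,14.1,10)
E
```

```text
[0.0, 0.032, -0.035] [-0.14, -0.0, -0.0]
[0.0, 0.037, -0.03] [-0.14, -0.0, -0.0]
[0.0, 0.041, -0.024] [-0.14, -0.0, -0.0]
[0.0, 0.044, -0.018] [-0.14, -0.0, -0.0]
[0.0, 0.046, -0.012] [-0.14, -0.0, -0.0]
[0.0, 0.047, -0.006] [-0.14, -0.0, -0.0]
[0.0, 0.047, 0.001] [-0.14, -0.0, -0.0]
[0.0, 0.047, 0.008] [-0.14, -0.0, -0.0]
[0.0, 0.045, 0.014] [-0.14, -0.0, -0.0]
[0.0, 0.043, 0.02] [-0.14, -0.0, -0.0]
```

```bash
python3 -m jog '[[[0,0.032,-0.035,-0.14,0,0],[0,0.037,-0.030,-0.14,0,0],[0,0.041,-0.024,-0.14,0,0],[0,0.044,-0.018,-0.14,0,0],[0,0.046,-0.012,-0.14,0,0]]]' 0.085 40
python3 -m jog '[[[0,0.047,-0.006,-0.14,0,0],[0,0.047,0.001,-0.14,0,0],[0,0.047,0.008,-0.14,0,0],[0,0.045,0.014,-0.14,0,0],[0,0.043,0.020,-0.14,0,0]]]'
python3 -m jog '[[[0,0,0,0,0,0],[0,0,0,0,0,0]]]'
python3 - <<'E'
from plan import *
plan(.409,-.1238,.24,14.1); snap('wrist','wB')
E
```

```text
clock: 0.78
tool_pos: [0.3311, -0.3463, 0.2449]
tool_rot: [0.355, 1.542, -0.354]
force: [0.3, -0.1, -0.1]
finger_gap: 0.0851
clock: 1.4
tool_pos: [0.4091, -0.123, 0.2451]
tool_rot: [-0.195, 1.562, 0.195]
force: [0.6, -1.0, -0.3]
finger_gap: 0.085
clock: 1.65
tool_pos: [0.4088, -0.1246, 0.2451]
tool_rot: [-0.191, 1.563, 0.191]
force: [-0.8, -0.4, 0.8]
finger_gap: 0.085
t 1.65 now [ 0.4088 -0.1246  0.2451] toolz yaw 14.0 tilt 0.03 q [-0.47 -0.45  2.05 -0.    1.55 -0.71] gap 0.085 F [-0.8 -0.4  0.8]
 shift tool (mm) [5.1 0.8 0.4] dist 0.005 turn deg [-0.1 -0.   0. ] rad [-0.002 -0.001  0.   ]
 shift in final axes(mm) [5.1 0.8 0.4]
```

View pics/wB.png

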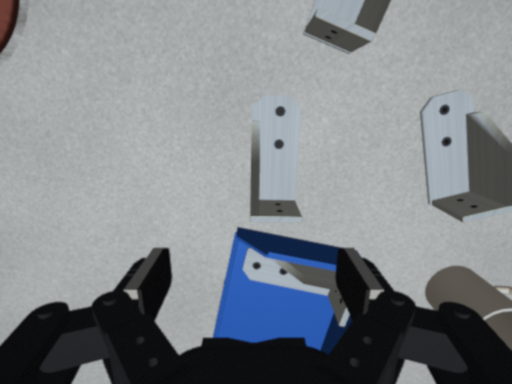

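```bash
cat > wcrop.py <<'E'
import sys,cv2
f,x0,y0,w,h,k,o=sys.argv[1],*map(int,sys.argv[2:7]),sys.argv[7]
im=cv2.imread(f'pics/{f}.png')[y0:y0+h,x0:x0+w];im=cv2.resize(im,None,fx=k,fy=k,interpolation=cv2.INTER_CUBIC)
for i in range(0,w,10): cv2.line(im,(i*k,0),(i*k,6),(0,0,255),1)
for i in range(0,h,10): cv2.line(im,(0,i*k),(6,i*k),(0,0,255),1)
cv2.imwrite(f'pics/{o}.png',im)
E
python3 wcrop.py wB 235 85 80 140 4 wBc
```

```text
(no output)
```

View pics/wBc.png

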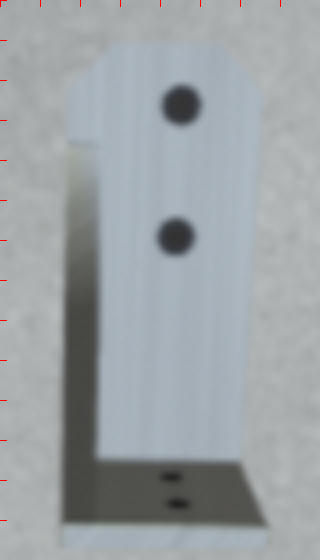

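```bash
python3 - <<'E'
from fit import *
from plan import *
p=fit(C('wB',(235,85),4,[((62,-30,70),(62,524)),((62,30,70),(268,524)),((62,30,8),(241,460)),((62,-20,8),(97,458)),((70,-30,70),(62,546)),((70,30,70),(270,546))]))
y=np.degrees(p[2]);g=br(p[0],p[1],y,.02,-.025);print(g)
plan(*g,.13,y+90)
E
```

```text
xyz,yawdeg [ 0.4284 -0.0996] -76.3 res px [-0.2, -0.2, 1.0, 0.0, 0.2, -1.0, -0.9, -0.7, -0.2, 0.8, 0.1, 1.0]
(np.float64(0.40879780137574234), np.float64(-0.12490768227776586))
t 1.7 now [ 0.4087 -0.1251  0.2451] toolz yaw 13.9 tilt 0.03 q [-0.47 -0.45  2.05 -0.    1.55 -0.71] gap 0.0849 F [ 0.6  0.1 -0.7]
 shift tool (mm) [1.151e+02 1.000e-01 2.000e-01] dist 0.115 turn deg [ 0.2 -0.   0. ] rad [ 0.004 -0.001  0.   ]
 shift in final axes(mm) [1.151e+02 1.000e-01 2.000e-01]
```

```bash
python3 -m jog '[[[0.05,0,0,0,0,0],[0.05,0,0,0,0,0],[0.05,0,0,0,0,0],[0.035,0,0,0,0,0],[0.013,0,0,0,0,0]]]'
python3 -m jog '[[[0,0,0,0,0,0],[0,0,0,0,0,0],[0,0,0,0,0,0],[0,0,0,0,0,0]]]' 0.0 60
python3 -m jog '[[[0,0,0,0,0,0],[0,0,0,0,0,0],[0,0,0,0,0,0],[0,0,0,0,0,0]]]'
python3 - <<'E'
from plan import *
plan(.409,-.1249,.245,14); snap('wrist','wB2')
E
```

```text
clock: 2.33
tool_pos: [0.407, -0.1248, 0.0449]
tool_rot: [-0.188, 1.566, 0.191]
force: [-0.9, -0.7, 0.0]
finger_gap: 0.0856
clock: 2.82
tool_pos: [0.4096, -0.1248, 0.0483]
tool_rot: [-0.192, 1.561, 0.191]
force: [0.4, -1.3, -0.8]
finger_gap: 0.0118
clock: 3.32
tool_pos: [0.4099, -0.1248, 0.0484]
tool_rot: [-0.192, 1.56, 0.191]
force: [0.7, 0.9, 6.4]
finger_gap: 0.0093
t 3.33 now [ 0.4099 -0.1248  0.0484] toolz yaw 14.0 tilt 0.12 q [-0.47 -0.22  2.22  0.    1.14 -0.71] gap 0.0093 F [0.7 0.9 6.4]
 shift tool (mm) [-1.966e+02 -1.000e-01 -6.000e-01] dist 0.197 turn deg [-0.   0.1  0.1] rad [-0.     0.002  0.001]
 shift in final axes(mm) [-1.966e+02  1.000e-01 -9.000e-01]
```

View pics/wB2.png

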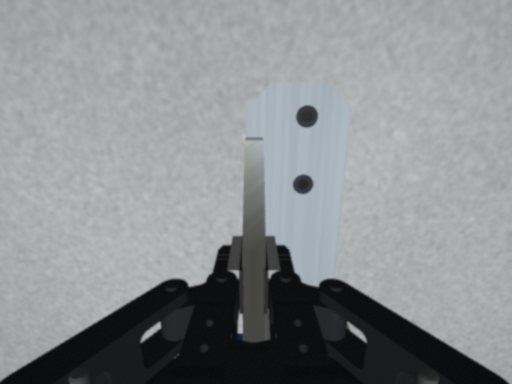

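```bash
python3 -m jog '[[[-0.01,0,0,0,0,0],[-0.03,0,0,0,0,0],[-0.04,0,0,0,0,0],[-0.04,0,0,0,0,0],[-0.04,0,0,0,0,0]]]' - 80
python3 - <<'E'
from plan import *
a=br(.5047,.3307,11.2,0,.025);y=11.2
# TCP offset in bracket frame
t=np.radians(-76.3);d=np.array([.4099-.4284,-.1248+.0996]);l=np.array([np.cos(t)*d[0]+np.sin(t)*d[1],-np.sin(t)*d[0]+np.cos(t)*d[1]]);print('local tcp',l)
g=br(*a,y,*l);print(a,g);plan(*g,.22,101.3);rows(*g,.22,101.3,10)
snap('wrist','wB3');snap('side','sB3')
E
```

```text
clock: 4.0
tool_pos: [0.4078, -0.124, 0.2074]
tool_rot: [-0.191, 1.565, 0.193]
force: [0.7, 0.2, -3.3]
finger_gap: 0.009
local tcp [ 0.02010153 -0.02394198]
(np.float64(0.4998441412195007), np.float64(0.3552238788837298)) (np.float64(0.5242131977371048), np.float64(0.33564227822285897))
t 4.0 now [ 0.4078 -0.124   0.2074] toolz yaw 14.0 tilt 0.16 q [-0.47 -0.43  2.1  -0.    1.48 -0.71] gap 0.009 F [ 0.7  0.2 -3.3]
 shift tool (mm) [-12.5 417.9 224.1] dist 0.474 turn deg [-87.3  -0.   -0.2] rad [-1.524e+00 -1.000e-03 -3.000e-03]
 shift in final axes(mm) [ -12.6 -204.3  427.9]
[-0.001, 0.042, 0.022] [-0.152, -0.0, -0.0]
[-0.001, 0.038, 0.028] [-0.152, -0.0, -0.0]
[-0.001, 0.033, 0.034] [-0.152, -0.0, -0.0]
[-0.001, 0.028, 0.039] [-0.152, -0.0, -0.0]
[-0.001, 0.021, 0.042] [-0.152, -0.0, -0.0]
[-0.001, 0.015, 0.045] [-0.152, -0.0, -0.0]
[-0.001, 0.008, 0.047] [-0.152, -0.0, -0.0]
[-0.001, 0.001, 0.047] [-0.152, -0.0, -0.0]
[-0.001, -0.007, 0.047] [-0.152, -0.0, -0.0]
[-0.001, -0.014, 0.045] [-0.152, -0.0, -0.0]
```

View pics/sB3.png

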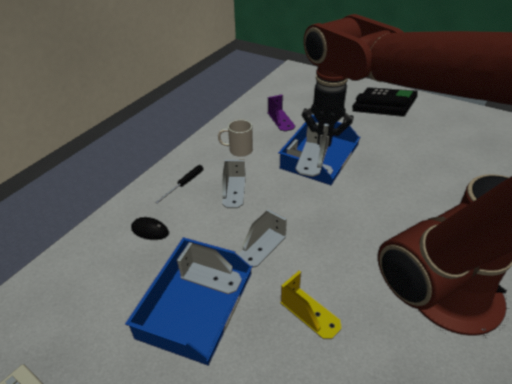

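```bash
python3 -m jog '[[[-0.002,0.042,0.022,-0.152,0,0],[-0.002,0.038,0.028,-0.152,0,0],[-0.002,0.033,0.034,-0.152,0,0],[-0.002,0.028,0.039,-0.152,0,0],[-0.001,0.021,0.042,-0.152,0,0]]]'
python3 -m jog '[[[-0.001,0.015,0.045,-0.152,0,0],[-0.001,0.008,0.047,-0.152,0,0],[-0.001,0.001,0.047,-0.152,0,0],[0,-0.007,0.047,-0.152,0,0],[0,-0.014,0.045,-0.152,0,0]]]'
python3 -m jog '[[[0,0,0,0,0,0],[0,0,0,0,0,0]]]'
python3 - <<'E'
from plan import *
plan(.5242,.3356,.12,101.3)
snap('wrist','wB4');snap('side','sB4')
E
```

```text
clock: 4.72
tool_pos: [0.4655, 0.1067, 0.2136]
tool_rot: [-0.786, 1.428, 0.788]
force: [0.8, -0.2, -2.7]
finger_gap: 0.009
clock: 5.35
tool_pos: [0.5243, 0.3356, 0.2159]
tool_rot: [-1.354, 1.114, 1.356]
force: [0.4, -0.5, -3.9]
finger_gap: 0.0088
clock: 5.6
tool_pos: [0.5243, 0.3339, 0.2167]
tool_rot: [-1.35, 1.116, 1.352]
force: [-0.0, 0.5, -2.9]
finger_gap: 0.0092
t 5.6 now [0.5243 0.3339 0.2167] toolz yaw 101.0 tilt 0.26 q [ 0.45  0.07  1.65 -0.    1.43 -1.32] gap 0.0092 F [-0.   0.5 -2.9]
 shift tool (mm) [96.7 -0.7  1.8] dist 0.097 turn deg [-0.3 -0.1 -0.2] rad [-0.004 -0.002 -0.004]
 shift in final axes(mm) [96.7 -0.3  1.7]
```

View pics/wB4.png

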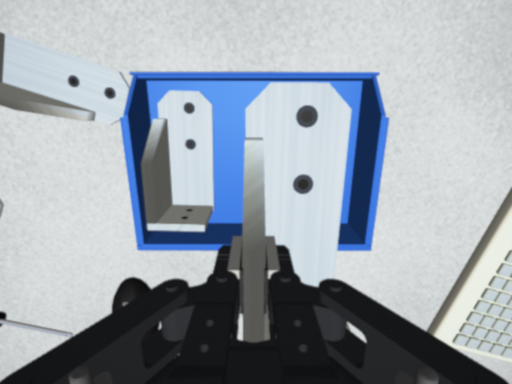

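View pics/sB4.png

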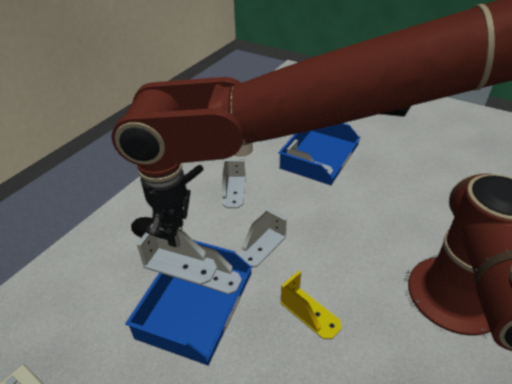

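```bash
python3 - <<'E'
from fit import *
from plan import *
t=np.radians(11.2)
for l in[(-89,-124,30),(-89,124,30),(89,-124,65),(89,124,65),(89,-124,0),(89,124,0),(-85,-120,4),(-85,120,4),(85,-120,4),(85,-120,65)]:
    x,y=br(.5047,.3307,11.2,l[0]/1e3,l[1]/1e3);print(l,proj('wB4',[x,y,l[2]/1e3]).round(0))
fit([('wB4',(-89,-124,30),(132,73)),('wB4',(-89,124,30),(378,73)),('wB4',(89,-124,65),(137,249)),('wB4',(89,124,65),(371,249))])
E
```

```text
(-89, -124, 30) [132.  75.]
(-89, 124, 30) [375.  74.]
(89, -124, 65) [140. 248.]
(89, 124, 65) [368. 248.]
(89, -124, 0) [159. 225.]
(89, 124, 0) [349. 224.]
(-85, -120, 4) [146.  82.]
(-85, 120, 4) [362.  81.]
(85, -120, 4) [161. 223.]
(85, -120, 65) [144. 245.]
xyz,yawdeg [0.5033 0.3312] 11.0 res px [1.3, 0.6, -1.5, 0.6, 3.7, -2.1, -2.3, -1.8]
```

```bash
python3 -m jog '[[[0.035,0,0.001,0,0,0],[0.045,0,0.001,0,0,0],[0.04,0,0,0,0,0],[0.025,0,0,0,0,0],[0.008,0,0,0,0,0]]]'
python3 -m jog '[[[0.004,0,0,0,0,0],[0.003,0,0,0,0,0],[0,0,0,0,0,0]]]'
python3 - <<'E'
from plan import *
plan(.5242,.3356,.0524,101.3)
E
```

```text
clock: 6.32
tool_pos: [0.5236, 0.3349, 0.064]
tool_rot: [-1.348, 1.116, 1.351]
force: [0.5, -0.2, -3.3]
finger_gap: 0.0087
clock: 6.7
tool_pos: [0.5256, 0.3369, 0.0603]
tool_rot: [-1.35, 1.11, 1.349]
force: [0.0, 0.1, -3.6]
finger_gap: 0.0088
t 6.7 now [0.5256 0.3369 0.0603] toolz yaw 101.1 tilt 0.09 q [ 0.45  0.23  1.75 -0.    1.17 -1.31] gap 0.0088 F [ 0.   0.1 -3.6]
 shift tool (mm) [ 7.9  1.7 -1. ] dist 0.008 turn deg [-0.2  0.   0.1] rad [-0.004  0.     0.002]
 shift in final axes(mm) [ 7.9  1.7 -1. ]
```

```bash
python3 -m jog '[[[0.003,0,0,0,0,0],[0.002,0,0,0,0,0],[0,0,0,0,0,0]]]'; python3 -m jog '[[[0.001,0,0,0,0,0],[0.001,0,0,0,0,0],[0,0,0,0,0,0]]]'
```

```text
clock: 7.08
tool_pos: [0.5248, 0.3366, 0.054]
tool_rot: [-1.35, 1.112, 1.35]
force: [-0.0, 0.4, -2.4]
finger_gap: 0.0087
clock: 7.45
tool_pos: [0.5252, 0.3367, 0.0525]
tool_rot: [-1.35, 1.111, 1.35]
force: [-0.5, 0.4, -1.5]
finger_gap: 0.0087
```

```bash
python3 -m jog '[[[0.001,0,0,0,0,0],[0,0,0,0,0,0],[0,0,0,0,0,0]]]'; python3 -m jog '[[[0.001,0,0,0,0,0],[0,0,0,0,0,0],[0,0,0,0,0,0]]]'
```

```text
clock: 7.82
tool_pos: [0.5254, 0.3369, 0.0525]
tool_rot: [-1.35, 1.111, 1.35]
force: [-3.7, -1.4, 5.7]
finger_gap: 0.009
clock: 8.2
tool_pos: [0.5256, 0.337, 0.0525]
tool_rot: [-1.35, 1.111, 1.35]
force: [-5.7, -2.0, 9.8]
finger_gap: 0.0089
```

```bash
python3 -m jog '[[[-0.001,0,0,0,0,0],[0,0,0,0,0,0],[0,0,0,0,0,0],[0,0,0,0,0,0],[0,0,0,0,0,0]]]' 0.06; python3 -m jog '[[[-0.03,0,0,0,0,0],[-0.05,0,0,0,0,0],[-0.06,0,0,0,0,0],[-0.05,0,0,0,0,0],[0,0,0,0,0,0]]]'
python3 - <<'E'
from plan import *
snap('wrist','wB5')
g=br(.4563,.1101,-91.2,.02,.025)
plan(*g,.24,-1.2);rows(*g,.24,-1.2,10)
E
```

```text
clock: 8.82
tool_pos: [0.525, 0.3366, 0.0511]
tool_rot: [-1.35, 1.112, 1.35]
force: [-0.6, 0.9, 0.3]
finger_gap: 0.0598
clock: 9.45
tool_pos: [0.5276, 0.338, 0.2483]
tool_rot: [-1.352, 1.1, 1.344]
force: [0.4, 0.5, 0.0]
finger_gap: 0.0602
t 9.5 now [0.5263 0.3373 0.2446] toolz yaw 101.1 tilt 0.33 q [ 0.45  0.05  1.62  0.    1.47 -1.31] gap 0.0599 F [ 0.8 -0.8  0. ]
 shift tool (mm) [   3.7   92.1 -234.4] dist 0.252 turn deg [102.3   0.3   0.2] rad [1.785 0.006 0.003]
 shift in final axes(mm) [   4.6 -248.6  -40.2]
[0.0, 0.009, -0.023] [0.178, 0.001, 0.0]
[0.0, 0.005, -0.025] [0.178, 0.001, 0.0]
[0.0, 0.0, -0.025] [0.178, 0.001, 0.0]
[0.0, -0.004, -0.025] [0.178, 0.001, 0.0]
[0.0, -0.008, -0.024] [0.178, 0.001, 0.0]
[0.0, -0.012, -0.022] [0.178, 0.001, 0.0]
[0.0, -0.016, -0.019] [0.178, 0.001, 0.0]
[0.0, -0.019, -0.016] [0.178, 0.001, 0.0]
[0.0, -0.022, -0.012] [0.178, 0.001, 0.0]
[0.0, -0.024, -0.008] [0.178, 0.001, 0.0]
```

View pics/wB5.png

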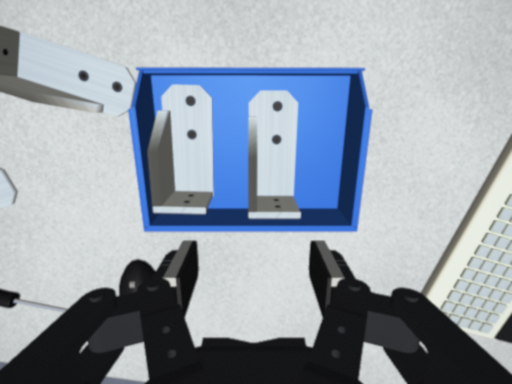

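```bash
python3 -m jog '[[[0,0.009,-0.023,0.178,0,0],[0,0.005,-0.025,0.178,0,0],[0,0,-0.025,0.178,0,0],[0,-0.004,-0.025,0.178,0,0],[0,-0.008,-0.024,0.178,0,0]]]' 0.085
python3 -m jog '[[[0,-0.012,-0.022,0.178,0,0],[0,-0.016,-0.019,0.178,0,0],[0,-0.019,-0.016,0.178,0,0],[0,-0.022,-0.012,0.178,0,0],[0,-0.024,-0.008,0.178,0,0]]]'
python3 -m jog '[[[0,0,0,0,0,0],[0,0,0,0,0,0]]]'
python3 - <<'E'
from plan import *
plan(.4809,.0896,.24,-1.2);snap('wrist','wC')
E
```

```text
clock: 10.12
tool_pos: [0.5011, 0.2118, 0.2386]
tool_rot: [-0.678, 1.467, 0.679]
force: [0.1, -0.5, 0.2]
finger_gap: 0.085
clock: 10.75
tool_pos: [0.4794, 0.0889, 0.2388]
tool_rot: [0.017, 1.575, -0.017]
force: [0.1, -0.2, -0.0]
finger_gap: 0.0853
clock: 11.0
tool_pos: [0.4802, 0.0901, 0.24]
tool_rot: [0.011, 1.573, -0.011]
force: [1.1, -0.0, 0.1]
finger_gap: 0.085
t 11.0 now [0.4802 0.0901 0.24  ] toolz yaw -0.8 tilt 0.13 q [ 0.03 -0.28  1.93  0.    1.5   0.05] gap 0.085 F [ 1.1 -0.   0.1]
 shift tool (mm) [-0.  -0.4  0.7] dist 0.001 turn deg [ 0.4 -0.1 -0. ] rad [ 0.007 -0.002 -0.   ]
 shift in final axes(mm) [-0.  -0.4  0.7]
```

View pics/wC.png

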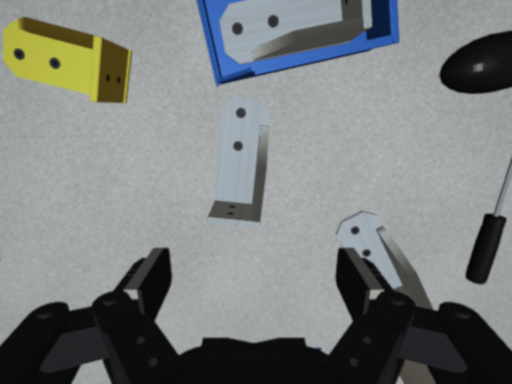

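```bash
python3 wcrop.py wC 200 85 80 145 4 wCc
```

```text
(no output)
```

View pics/wCc.png

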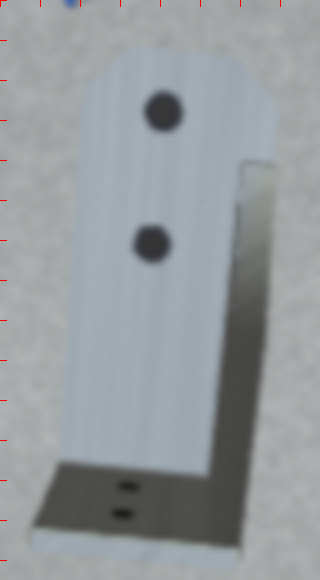

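```bash
python3 - <<'E'
from fit import *
from plan import *
p=fit(C('wC',(200,85),4,[((62,-30,70),(35,528)),((62,30,70),(241,547)),((62,-30,8),(60,462)),((62,20,8),(209,475)),((70,-30,70),(32,547)),((70,30,70),(240,565))]))
y=np.degrees(p[2]);g=br(p[0],p[1],y,.02,.025);print(g)
plan(*g,.045,y+90)
E
```

```text
xyz,yawdeg [0.463  0.1075] -96.2 res px [-1.0, -0.2, 0.8, -0.3, 0.1, -1.0, 0.3, -0.9, -0.5, 1.6, 0.3, 1.7]
(np.float64(0.48566087191658697), np.float64(0.08491471578058657))
t 11.05 now [0.4804 0.0903 0.2403] toolz yaw -0.8 tilt 0.09 q [ 0.03 -0.28  1.93  0.    1.5   0.05] gap 0.085 F [ 0.4 -0.5 -0.8]
 shift tool (mm) [195.3  -5.3   5.7] dist 0.195 turn deg [ 5.4 -0.1 -0. ] rad [ 0.094 -0.002 -0.   ]
 shift in final axes(mm) [195.3  -4.7   5.8]
```

```bash
python3 -m jog '[[[0.04,-0.005,0.006,0.094,0,0],[0.05,0,0,0,0,0],[0.05,0,0,0,0,0],[0.04,0,0,0,0,0],[0.015,0,0,0,0,0]]]'
python3 -m jog '[[[0,0,0,0,0,0],[0,0,0,0,0,0],[0,0,0,0,0,0],[0,0,0,0,0,0],[0,0,0,0,0,0]]]' 0.0 80
python3 -m jog '[[[0,0,0,0,0,0],[0,0,0,0,0,0]]]'
python3 - <<'E'
from plan import *
plan(.486,.085,.045,-6.2); snap('wrist','wC2')
E
```

```text
clock: 11.68
tool_pos: [0.4844, 0.0853, 0.0432]
tool_rot: [0.085, 1.575, -0.085]
force: [-0.1, -0.5, 0.7]
finger_gap: 0.0853
clock: 12.3
tool_pos: [0.4873, 0.0847, 0.0476]
tool_rot: [0.087, 1.568, -0.086]
force: [-2.0, -0.1, 6.8]
finger_gap: 0.009
clock: 12.55
tool_pos: [0.4874, 0.0847, 0.0476]
tool_rot: [0.087, 1.568, -0.086]
force: [-1.9, -0.1, 6.7]
finger_gap: 0.0088
t 12.55 now [0.4874 0.0847 0.0476] toolz yaw -6.3 tilt 0.08 q [ 0.02 -0.05  2.06  0.    1.12  0.13] gap 0.0088 F [-1.9 -0.1  6.7]
 shift tool (mm) [ 2.6  0.2 -1.4] dist 0.003 turn deg [-0.1  0.1 -0. ] rad [-0.002  0.001 -0.   ]
 shift in final axes(mm) [ 2.6  0.2 -1.4]
```

View pics/wC2.png

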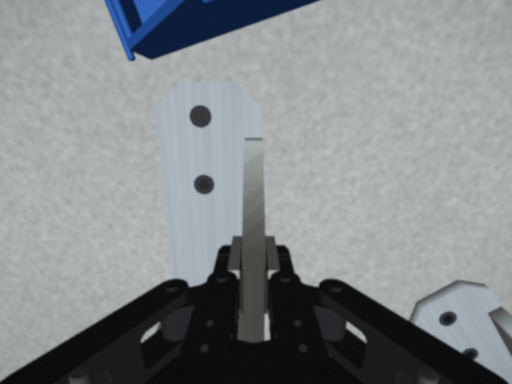

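```bash
python3 -m jog '[[[-0.01,0,0,0,0,0],[-0.03,0,0,0,0,0],[-0.04,0,0,0,0,0],[-0.045,0,0,0,0,0],[-0.045,0,0,0,0,0]]]'
python3 - <<'E'
from plan import *
a=br(.5003,-.335,2.1,0,-.072);g=br(*a,2.1,.02,.025);print(a,g);plan(*g,.22,92.2);rows(*g,.22,92.2,10)
snap('wrist','wC3')
E
```

```text
clock: 13.22
tool_pos: [0.4858, 0.0845, 0.217]
tool_rot: [0.086, 1.57, -0.087]
force: [0.9, -0.8, -2.7]
finger_gap: 0.0093
(np.float64(0.502938347026872), np.float64(-0.40695164435206327)) (np.float64(0.5220088221847812), np.float64(-0.38123556033346573))
t 13.22 now [0.4858 0.0845 0.217 ] toolz yaw -6.3 tilt 0.07 q [ 0.02 -0.25  1.94 -0.    1.45  0.13] gap 0.0093 F [ 0.9 -0.8 -2.7]
 shift tool (mm) [  -3.  -459.    87.1] dist 0.467 turn deg [-98.5  -0.1  -0. ] rad [-1.719e+00 -1.000e-03 -1.000e-03]
 shift in final axes(mm) [  -3.   -18.3 -466.8]
[-0.0, -0.046, 0.009] [-0.172, -0.0, -0.0]
[-0.0, -0.047, 0.001] [-0.172, -0.0, -0.0]
[-0.0, -0.046, -0.007] [-0.172, -0.0, -0.0]
[-0.0, -0.044, -0.015] [-0.172, -0.0, -0.0]
[-0.0, -0.041, -0.022] [-0.172, -0.0, -0.0]
[-0.0, -0.037, -0.029] [-0.172, -0.0, -0.0]
[-0.0, -0.031, -0.035] [-0.172, -0.0, -0.0]
[-0.0, -0.025, -0.04] [-0.172, -0.0, -0.0]
[-0.0, -0.017, -0.043] [-0.172, -0.0, -0.0]
[-0.0, -0.01, -0.046] [-0.172, -0.0, -0.0]
```

View pics/wC3.png

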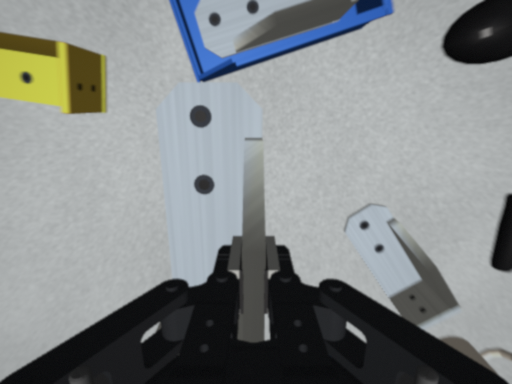

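```bash
python3 - <<'E'
from plan import *
rows(.522,-.3812,.22,92.2,13)
E
```

```text
[0.0, -0.035, 0.006] [-0.132, 0.001, 0.001]
[0.0, -0.036, 0.002] [-0.132, 0.001, 0.001]
[0.0, -0.036, -0.003] [-0.132, 0.001, 0.001]
[0.0, -0.035, -0.008] [-0.132, 0.001, 0.001]
[0.0, -0.034, -0.012] [-0.132, 0.001, 0.001]
[0.0, -0.032, -0.017] [-0.132, 0.001, 0.001]
[0.0, -0.029, -0.021] [-0.132, 0.001, 0.001]
[0.0, -0.026, -0.024] [-0.132, 0.001, 0.001]
[0.0, -0.023, -0.028] [-0.132, 0.001, 0.001]
[0.0, -0.019, -0.03] [-0.132, 0.001, 0.001]
[0.0, -0.015, -0.033] [-0.132, 0.001, 0.001]
[0.0, -0.01, -0.034] [-0.132, 0.001, 0.001]
[0.0, -0.006, -0.035] [-0.132, 0.001, 0.001]
```

```bash
python3 -m jog '[[[0,-0.035,0.006,-0.132,0,0],[0,-0.036,0.002,-0.132,0,0],[0,-0.036,-0.003,-0.132,0,0],[0,-0.035,-0.008,-0.132,0,0],[0,-0.034,-0.012,-0.132,0,0]]]'
python3 -m jog '[[[0,-0.032,-0.017,-0.132,0,0],[0,-0.029,-0.021,-0.132,0,0],[0,-0.026,-0.024,-0.132,0,0],[0,-0.023,-0.028,-0.132,0,0],[0,-0.019,-0.030,-0.132,0,0]]]'
python3 -m jog '[[[0,-0.015,-0.033,-0.132,0,0],[0,-0.010,-0.034,-0.132,0,0],[0,-0.006,-0.035,-0.132,0,0],[0,0,0,0,0,0],[0,0,0,0,0,0]]]'
python3 - <<'E'
from plan import *
plan(.522,-.3812,.0516,92.2);snap('wrist','wC4')
for l in[(-89,-124,30),(-89,124,30),(89,-124,65),(89,124,65)]:
    x,y=br(.5003,-.335,2.1,l[0]/1e3,l[1]/1e3);print(l,proj('wC4',[x,y,l[2]/1e3]).round(0))
E
```

```text
clock: 13.9
tool_pos: [0.4985, -0.0956, 0.2153]
tool_rot: [-0.434, 1.528, 0.435]
force: [0.5, -0.2, -3.9]
finger_gap: 0.009
clock: 14.52
tool_pos: [0.51, -0.2742, 0.2151]
tool_rot: [-0.941, 1.357, 0.944]
force: [0.5, -0.0, -2.9]
finger_gap: 0.0089
clock: 15.15
tool_pos: [0.5171, -0.3797, 0.2151]
tool_rot: [-1.232, 1.192, 1.236]
force: [-0.1, -0.1, -3.3]
finger_gap: 0.0089
t 15.15 now [ 0.5171 -0.3797  0.2151] toolz yaw 92.0 tilt 0.13 q [-0.75  0.11  1.6   0.    1.43 -2.35] gap 0.0089 F [-0.1 -0.1 -3.3]
 shift tool (mm) [163.5  -5.   -2. ] dist 0.164 turn deg [-0.2  0.1 -0.1] rad [-0.004  0.002 -0.001]
 shift in final axes(mm) [163.5  -4.8  -1.7]
(-89, -124, 30) [175.  79.]
(-89, 124, 30) [419.  79.]
(89, -124, 65) [181. 252.]
(89, 124, 65) [409. 252.]
```

View pics/wC4.png

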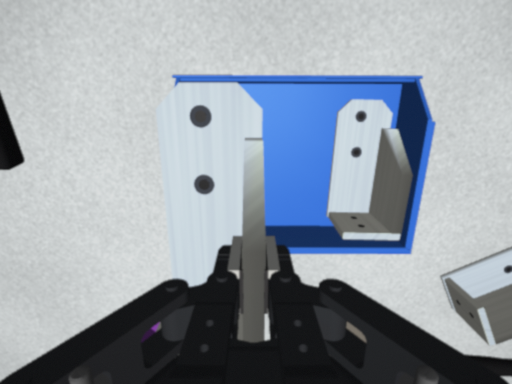

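```bash
python3 -m jog '[[[0.03,-0.005,-0.002,0,0,0],[0.045,0,0,0,0,0],[0.04,0,0,0,0,0],[0.028,0,0,0,0,0],[0.01,0,0,0,0,0]]]'
python3 -m jog '[[[0.003,0,0,0,0,0],[0.002,0,0,0,0,0],[0,0,0,0,0,0]]]'
```

```text
clock: 15.82
tool_pos: [0.5215, -0.38, 0.0607]
tool_rot: [-1.232, 1.192, 1.24]
force: [0.8, -0.3, -3.1]
finger_gap: 0.0091
clock: 16.2
tool_pos: [0.5233, -0.3828, 0.0597]
tool_rot: [-1.237, 1.192, 1.233]
force: [0.3, -0.2, -3.5]
finger_gap: 0.0093
```

```bash
python3 -m jog '[[[0.004,0,0,0,0,0],[0.002,0,0,0,0,0],[0,0,0,0,0,0]]]';python3 -m jog '[[[0.001,0,0,0,0,0],[0.001,0,0,0,0,0],[0,0,0,0,0,0]]]'
```

```text
clock: 16.58
tool_pos: [0.5224, -0.382, 0.0519]
tool_rot: [-1.234, 1.192, 1.236]
force: [-0.8, -0.3, -3.6]
finger_gap: 0.0091
clock: 16.95
tool_pos: [0.5229, -0.3825, 0.0516]
tool_rot: [-1.235, 1.192, 1.235]
force: [-3.6, 2.6, 5.5]
finger_gap: 0.0088
```

Contact felt (5.5 N up). Release and back off.

```bash
python3 -m jog '[[[-0.0005,0,0,0,0,0],[0,0,0,0,0,0],[0,0,0,0,0,0],[0,0,0,0,0,0],[0,0,0,0,0,0]]]' 0.06; python3 -m jog '[[[-0.03,0,0,0,0,0],[-0.05,0,0,0,0,0],[-0.06,0,0,0,0,0],[-0.05,0,0,0,0,0],[0,0,0,0,0,0]]]'
python3 - <<'E'
from plan import *
snap('wrist','wC5')
g=br(.6466,-.0409,-59.7,.02,.025)
plan(*g,.24,30.3);rows(*g,.24,30.3,10)
E
```

```text
clock: 17.58
tool_pos: [0.5227, -0.3822, 0.0507]
tool_rot: [-1.235, 1.192, 1.235]
force: [0.6, -0.2, -0.7]
finger_gap: 0.0601
clock: 18.2
tool_pos: [0.5248, -0.3841, 0.248]
tool_rot: [-1.245, 1.192, 1.225]
force: [-0.3, -1.1, 0.9]
finger_gap: 0.0602
t 18.25 now [ 0.5236 -0.3831  0.2442] toolz yaw 92.0 tilt 0.33 q [-0.75  0.11  1.56  0.    1.47 -2.35] gap 0.0601 F [ 0.2 -0.3 -1. ]
 shift tool (mm) [   3.5 -166.4  331.9] dist 0.371 turn deg [61.7 -0.1  0.3] rad [ 1.077e+00 -1.000e-03  6.000e-03]
 shift in final axes(mm) [  4.2 213.4 303.8]
[0.0, -0.017, 0.033] [0.108, -0.0, 0.001]
[0.0, -0.013, 0.035] [0.108, -0.0, 0.001]
[0.0, -0.009, 0.036] [0.108, -0.0, 0.001]
[0.0, -0.005, 0.037] [0.108, -0.0, 0.001]
[0.0, -0.001, 0.037] [0.108, -0.0, 0.001]
[0.0, 0.003, 0.037] [0.108, -0.0, 0.001]
[0.0, 0.007, 0.037] [0.108, -0.0, 0.001]
[0.0, 0.011, 0.036] [0.108, -0.0, 0.001]
[0.0, 0.014, 0.034] [0.108, -0.0, 0.001]
[0.0, 0.018, 0.032] [0.108, -0.0, 0.001]
```

View pics/wC5.png

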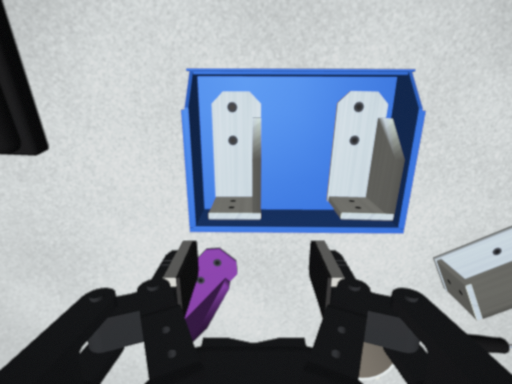

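```bash
python3 wcrop.py wC5 180 60 250 180 3 wC5c
python3 -m jog '[[[0,-0.017,0.033,0.108,0,0],[0,-0.013,0.035,0.108,0,0],[0,-0.009,0.036,0.108,0,0],[0,-0.005,0.037,0.108,0,0],[0,-0.001,0.037,0.108,0,0]]]' 0.085
python3 -m jog '[[[0,0.003,0.037,0.108,0,0],[0,0.007,0.037,0.108,0,0],[0,0.011,0.036,0.108,0,0],[0,0.014,0.034,0.108,0,0],[0,0.018,0.032,0.108,0,0]]]'
python3 -m jog '[[[0,0,0,0,0,0],[0,0,0,0,0,0]]]'
python3 - <<'E'
from plan import *
plan(.6783,-.0456,.24,30.3);snap('wrist','wA')
E
```

```text
clock: 18.88
tool_pos: [0.5992, -0.2115, 0.2379]
tool_rot: [-0.824, 1.41, 0.83]
force: [0.8, 0.6, -0.4]
finger_gap: 0.0849
clock: 19.5
tool_pos: [0.6762, -0.0425, 0.2377]
tool_rot: [-0.408, 1.536, 0.411]
force: [-0.0, -1.0, -0.5]
finger_gap: 0.0851
clock: 19.75
tool_pos: [0.6761, -0.0441, 0.2388]
tool_rot: [-0.412, 1.534, 0.414]
force: [-0.1, 0.4, -0.9]
finger_gap: 0.0848
t 19.75 now [ 0.6761 -0.0441  0.2388] toolz yaw 30.2 tilt 0.18 q [-0.17  0.18  1.49 -0.    1.48 -0.7 ] gap 0.0848 F [-0.1  0.4 -0.9]
 shift tool (mm) [-1.2 -2.4  1.2] dist 0.003 turn deg [-0.1 -0.2 -0.1] rad [-0.002 -0.003 -0.002]
 shift in final axes(mm) [-1.2 -2.4  1.2]
```

View pics/wC5c.png

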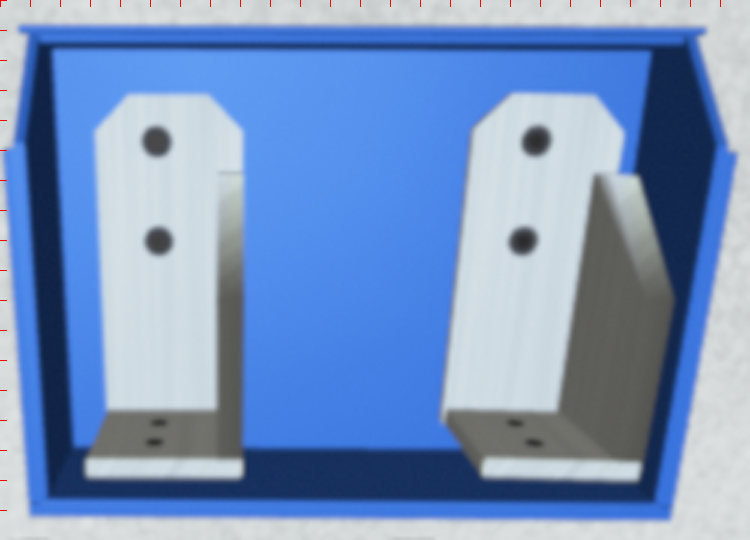

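View pics/wA.png

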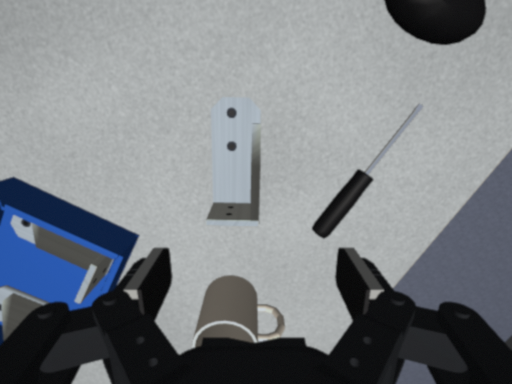

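```bash
python3 wcrop.py wA 195 85 80 145 4 wAc
```

```text
(no output)
```

View pics/wAc.png

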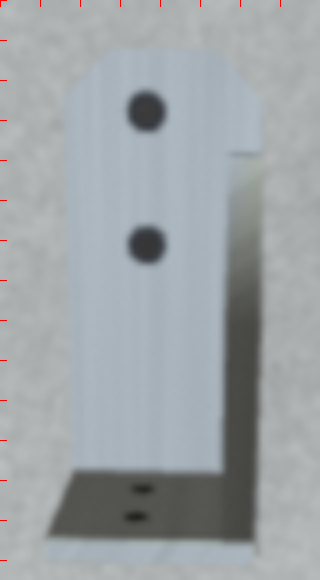

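```bash
python3 - <<'E'
from fit import *
from plan import *
p=fit(C('wA',(195,85),4,[((62,-30,70),(49,538)),((62,30,70),(256,542)),((62,-30,8),(75,471)),((62,20,8),(223,473)),((70,-30,70),(47,561)),((70,30,70),(257,563))]))
y=np.degrees(p[2]);g=br(p[0],p[1],y,.02,.025);print(g)
plan(*g,.045,y+90)
print('driver',[px('wA',u,v,.012).round(3) for u,v in((320,235),(368,172))])
# bin neighbours in bin frame
def bf(w): 
    t=np.radians(2.1);d=w[:2]-np.array([.5003,-.335]);return (np.array([np.cos(t)*d[0]+np.sin(t)*d[1],-np.sin(t)*d[0]+np.cos(t)*d[1]])*1e3).round(0)
for n,l in(('stock',[((62,-30,74),(482,459)),((62,30,74),(643,459)),((62,-30,12),(447,410)),((62,20,12),(558,412))]),('C',[((62,-30,74),(87,459)),((62,30,74),(244,459)),((62,-30,12),(106,410)),((62,20,12),(217,410))])):
    q=fit(C('wC5',(180,60),3,l));print(n,bf(q),np.degrees(q[2])-2.1)
E
```

```text
xyz,yawdeg [ 0.6461 -0.0407] -60.5 res px [-1.2, 0.1, 0.6, -0.2, -0.1, -0.9, 0.6, -0.9, -0.4, 0.9, 0.2, 1.1]
(np.float64(0.6777489702294726), np.float64(-0.04585772981110907))
t 19.8 now [ 0.6761 -0.0445  0.2393] toolz yaw 30.1 tilt 0.13 q [-0.18  0.18  1.49 -0.    1.48 -0.7 ] gap 0.0846 F [0.2 0.2 0.1]
 shift tool (mm) [194.3  -2.2   1.1] dist 0.194 turn deg [ 0.7 -0.1 -0.1] rad [ 0.012 -0.002 -0.001]
 shift in final axes(mm) [194.3  -1.9   0.7]
driver [array([ 0.798, -0.078,  0.012]), array([0.802, 0.026, 0.012])]
xyz,yawdeg [ 0.4974 -0.2576] 2.0 res px [0.6, 0.4, 0.3, 0.6, -0.9, -0.3, -0.3, -0.9]
stock [-0. 77.] -0.13540200649047596
xyz,yawdeg [ 0.5029 -0.4081] 2.3 res px [-0.7, 0.3, -0.1, 0.3, 0.3, -0.3, 0.6, -0.4]
C [ -0. -73.] 0.1708475227309063
```

```bash
python3 -m jog '[[[0.04,-0.002,0.001,0.012,0,0],[0.05,0,0,0,0,0],[0.05,0,0,0,0,0],[0.04,0,0,0,0,0],[0.014,0,0,0,0,0]]]' 0.055
python3 -m jog '[[[0,0,0,0,0,0],[0,0,0,0,0,0],[0,0,0,0,0,0],[0,0,0,0,0,0],[0,0,0,0,0,0]]]' 0.0 80
python3 -m jog '[[[0,0,0,0,0,0],[0,0,0,0,0,0]]]'
python3 - <<'E'
from plan import *
plan(.6777,-.0459,.045,29.5); snap('wrist','wA2')
E
```

```text
clock: 20.42
tool_pos: [0.676, -0.0459, 0.043]
tool_rot: [-0.4, 1.539, 0.404]
force: [0.3, -0.9, 0.2]
finger_gap: 0.0553
clock: 21.05
tool_pos: [0.6805, -0.0456, 0.0497]
tool_rot: [-0.405, 1.529, 0.401]
force: [-1.3, -0.9, 7.6]
finger_gap: 0.0091
clock: 21.3
tool_pos: [0.6805, -0.0456, 0.0498]
tool_rot: [-0.405, 1.529, 0.401]
force: [-1.6, -0.9, 6.6]
finger_gap: 0.0088
t 21.3 now [ 0.6805 -0.0456  0.0498] toolz yaw 29.5 tilt 0.25 q [-0.18  0.36  1.6  -0.    1.17 -0.69] gap 0.0088 F [-1.6 -0.9  6.6]
 shift tool (mm) [ 4.8  1.2 -2.6] dist 0.006 turn deg [-0.   0.2  0.2] rad [-0.001  0.003  0.003]
 shift in final axes(mm) [ 4.8  1.1 -2.6]
```

View pics/wA2.png

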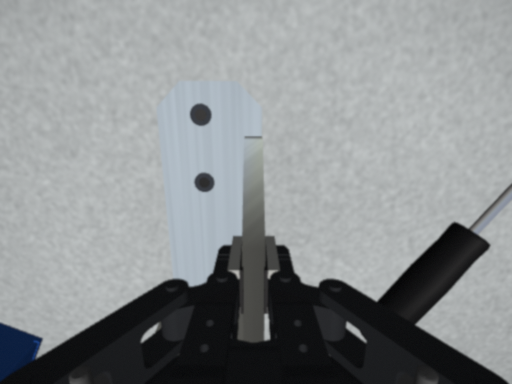

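```bash
python3 -m jog '[[[-0.01,0,0,0,0,0],[-0.03,0,0,0,0,0],[-0.045,0,0,0,0,0],[-0.045,0,0,0,0,0],[-0.045,0,0,0,0,0]]]'
python3 - <<'E'
from plan import *
a=br(.5003,-.335,2.1,0,.002);g=br(*a,2.1,.0215,.025);print(a,g);plan(*g,.22,92.1);rows(*g,.22,92.1,10)
E
```

```text
clock: 21.98
tool_pos: [0.6779, -0.0447, 0.2222]
tool_rot: [-0.402, 1.535, 0.404]
force: [-0.2, -0.3, -4.7]
finger_gap: 0.009
(np.float64(0.5002267125825869), np.float64(-0.3330013432124427)) (np.float64(0.520796180331164), np.float64(-0.3072302936307853))
t 21.98 now [ 0.6779 -0.0447  0.2222] toolz yaw 29.5 tilt 0.11 q [-0.18  0.19  1.5   0.    1.45 -0.69] gap 0.009 F [-0.2 -0.3 -4.7]
 shift tool (mm) [   2.3 -151.3 -265.9] dist 0.306 turn deg [-62.6  -0.   -0.1] rad [-1.093 -0.    -0.002]
 shift in final axes(mm) [   2.2  166.6 -256.6]
[0.0, -0.015, -0.027] [-0.109, -0.0, -0.0]
[0.0, -0.012, -0.028] [-0.109, -0.0, -0.0]
[0.0, -0.009, -0.029] [-0.109, -0.0, -0.0]
[0.0, -0.006, -0.03] [-0.109, -0.0, -0.0]
[0.0, -0.002, -0.03] [-0.109, -0.0, -0.0]
[0.0, 0.001, -0.031] [-0.109, -0.0, -0.0]
[0.0, 0.004, -0.03] [-0.109, -0.0, -0.0]
[0.0, 0.008, -0.03] [-0.109, -0.0, -0.0]
[0.0, 0.011, -0.029] [-0.109, -0.0, -0.0]
[0.0, 0.014, -0.027] [-0.109, -0.0, -0.0]
```

```bash
python3 -m jog '[[[0,-0.015,-0.027,-0.109,0,0],[0,-0.012,-0.028,-0.109,0,0],[0,-0.009,-0.029,-0.109,0,0],[0,-0.006,-0.030,-0.109,0,0],[0,-0.002,-0.030,-0.109,0,0]]]'
python3 -m jog '[[[0,0.001,-0.031,-0.109,0,0],[0,0.004,-0.030,-0.109,0,0],[0,0.008,-0.030,-0.109,0,0],[0,0.011,-0.029,-0.109,0,0],[0,0.014,-0.027,-0.109,0,0]]]'
python3 -m jog '[[[0,0,0,0,0,0],[0,0,0,0,0,0]]]'
python3 - <<'E'
from plan import *
plan(.5208,-.3072,.0538,92.1);snap('wrist','wA4')
E
```

```text
clock: 22.6
tool_pos: [0.5987, -0.1758, 0.2208]
tool_rot: [-0.826, 1.409, 0.829]
force: [0.7, 0.2, -4.1]
finger_gap: 0.0088
clock: 23.22
tool_pos: [0.5189, -0.3069, 0.2208]
tool_rot: [-1.235, 1.191, 1.238]
force: [-0.1, -0.4, -3.8]
finger_gap: 0.0088
clock: 23.48
tool_pos: [0.5198, -0.3061, 0.2212]
tool_rot: [-1.232, 1.193, 1.234]
force: [0.3, -0.3, -4.3]
finger_gap: 0.0092
t 23.48 now [ 0.5198 -0.3061  0.2212] toolz yaw 91.9 tilt 0.09 q [-0.66  0.02  1.69  0.    1.44 -2.26] gap 0.0092 F [ 0.3 -0.3 -4.3]
 shift tool (mm) [167.4  -1.1  -1.4] dist 0.167 turn deg [-0.2  0.1 -0. ] rad [-0.004  0.001 -0.001]
 shift in final axes(mm) [167.4  -0.9  -1.1]
```

View pics/wA4.png

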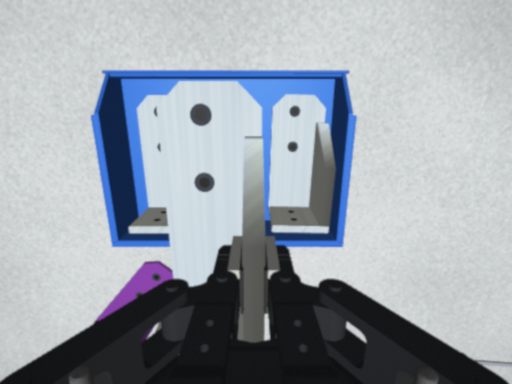

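```bash
python3 -m jog '[[[0.03,-0.001,-0.001,0,0,0],[0.045,0,0,0,0,0],[0.04,0,0,0,0,0],[0.028,0,0,0,0,0],[0.012,0,0,0,0,0]]]'
python3 -m jog '[[[0.004,0,0,0,0,0],[0.002,0,0,0,0,0],[0,0,0,0,0,0]]]'
```

```text
clock: 24.15
tool_pos: [0.5203, -0.306, 0.0644]
tool_rot: [-1.231, 1.193, 1.238]
force: [0.9, 0.4, -3.5]
finger_gap: 0.0089
clock: 24.52
tool_pos: [0.5218, -0.3083, 0.0622]
tool_rot: [-1.235, 1.193, 1.232]
force: [-0.2, -0.4, -4.3]
finger_gap: 0.0087
```

```bash
python3 -m jog '[[[0.002,0,0,0,0,0],[0.001,0,0,0,0,0],[0,0,0,0,0,0]]]'
```

```text
clock: 24.9
tool_pos: [0.521, -0.3078, 0.0578]
tool_rot: [-1.233, 1.193, 1.234]
force: [0.1, -0.1, -5.1]
finger_gap: 0.0091
```

```bash
python3 -m jog '[[[0.002,0,0,0,0,0],[0.001,0,0,0,0,0],[0,0,0,0,0,0]]]'; python3 -m jog '[[[0.001,0,0,0,0,0],[0,0,0,0,0,0],[0,0,0,0,0,0]]]'
```

```text
clock: 25.28
tool_pos: [0.5209, -0.3077, 0.0546]
tool_rot: [-1.233, 1.193, 1.234]
force: [-0.1, -0.0, -4.0]
finger_gap: 0.009
clock: 25.65
tool_pos: [0.5211, -0.3079, 0.0539]
tool_rot: [-1.234, 1.193, 1.233]
force: [0.5, 0.3, -4.3]
finger_gap: 0.0092
```

```bash
python3 -m jog '[[[0.001,0,0,0,0,0],[0,0,0,0,0,0],[0,0,0,0,0,0]]]'; python3 -m jog '[[[0.0005,0,0,0,0,0],[0,0,0,0,0,0],[0,0,0,0,0,0]]]'
```

```text
clock: 26.02
tool_pos: [0.5213, -0.3081, 0.0538]
tool_rot: [-1.234, 1.193, 1.233]
force: [-3.1, 1.5, 5.7]
finger_gap: 0.0087
clock: 26.4
tool_pos: [0.5214, -0.3081, 0.0538]
tool_rot: [-1.234, 1.193, 1.233]
force: [-5.0, 2.8, 8.0]
finger_gap: 0.0088
```

Contact at the expected height. Release, opening moderately, and rise.

```bash
python3 -m jog '[[[-0.001,0,0,0,0,0],[0,0,0,0,0,0],[0,0,0,0,0,0],[0,0,0,0,0,0],[0,0,0,0,0,0]]]' 0.055; python3 -m jog '[[[-0.03,0,0,0,0,0],[-0.05,0,0,0,0,0],[-0.06,0,0,0,0,0],[-0.05,0,0,0,0,0],[0,0,0,0,0,0]]]'
python3 -m jog '[[[0,0,0,0,0,0],[0,0,0,0,0,0]]]'
python3 - <<'E'
from h import *
for n in('wrist','side','scene'):snap(n,'end_'+n)
E
```

```text
clock: 27.02
tool_pos: [0.521, -0.3078, 0.0532]
tool_rot: [-1.234, 1.193, 1.234]
force: [0.9, -0.2, -0.5]
finger_gap: 0.055
clock: 27.65
tool_pos: [0.5233, -0.3096, 0.2502]
tool_rot: [-1.243, 1.192, 1.224]
force: [0.3, 0.3, 0.1]
finger_gap: 0.055
clock: 27.9
tool_pos: [0.5201, -0.3072, 0.2407]
tool_rot: [-1.23, 1.194, 1.237]
force: [0.1, -0.7, -0.4]
finger_gap: 0.0551
```

View pics/end_wrist.png

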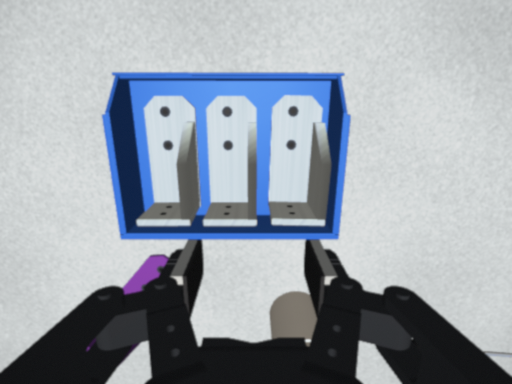

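View pics/end_side.png

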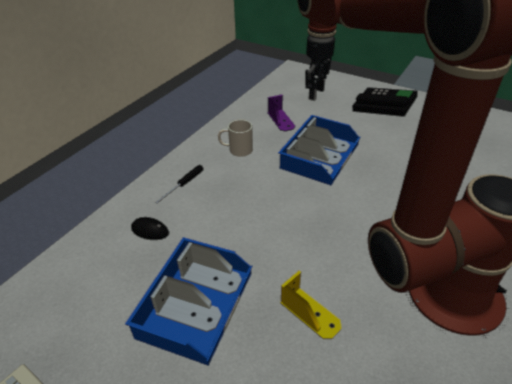

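View pics/end_scene.png

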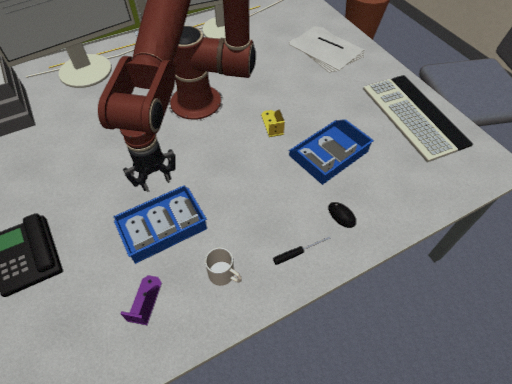

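The last pictures show three left-hand brackets side by side in the LH bin (wrist view, tops at about columns 168, 230 and 297). The right-hand pair is in the RH bin (scene view, about 318,158 and 338,150). The mug, mouse and driver are at the same pixels as at the start, and the gripper is clear. I'll hand in now.

```bash
python3 - <<'E'
from bench import r
print(r.close_job())
E
```

```text
the job is handed in; nothing more can be done
None
```

All three loose brackets are in the bins of their own hand, and I handed the job in at about 28 s; the interface reports no verdict.

- **Right-hand bracket (`rh_1`):** it stands in the +y bin beside the stock bracket, which I read as right-hand from the first pictures.
- **Left-hand brackets (`lh_1`, `lh_2`):** they stand in the −y bin. One is at bin y about −73 mm (measured from the wrist picture after release). The other was placed at about +2 mm (from the commanded pose, not fitted afterwards). The stock bracket is at about +77 mm.
- **How they were set down:** I lowered each until the wrist force rose by 5 N or more at the expected height, then opened the fingers.

**Last checks:** the final wrist, side and scene pictures show all five brackets upright, toe to the low front and parallel to the bin. The gripper was clear above, and the mug, mouse, screwdriver and the purple and yellow look-alikes were where they started.

**One disagreement:** for one left-hand bracket, the first estimate from the fixed cameras was about 5 degrees and 7 mm off the wrist-camera fit. I used the wrist fit and the grasp was good.

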